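# Seat and latch the shaker platform

## Task

The tray-like platform has only been laid loosely on top of the orbital shaker's four studs: slide it across the stud tips, without lifting it off, until all four holes drop over the studs and it lies flat and fully down on the carriage. Then push the red-knobbed latch at the front fully in, so that its tongue lies over the platform's front rim, and let go. Leave the glassware, timer and marker round the shaker where they are.

Things in the scene. Friction and masses are not known exactly. Their poses are not given: they have to be found in the camera images.
- shaker: White bench-top orbital shaker, fixed; housing 250 x 236 mm, its grey top 60 mm above the bench. Origin at bench level under the middle of the four studs; x points from the front panel (robot side) to the back, y to the left, z up. The housing spans x -145 to +105 mm, y +-118 mm. On it a dark drive carriage, 136 x 186 mm, its top 74 mm above the bench.
- seat (a point): Point midway between the four studs, 80 mm above the bench (tops of the four 26 mm rubber bosses the studs stand on), axes as the shaker's. The middle of the platform's underside lies here when it is seated.
- stud_front_left (a point): Tip of the front left steel stud, 94 mm above the bench. The four studs stand at x = +-50, y = +-75 mm of the shaker; each is 10 mm in diameter, 14 mm high above its boss, with a rounded tip.
- stud_back_right (a point): Tip of the back right stud, like the front left one.
- platform: Loose aluminium tray 200 mm (x) by 240 mm (y), 0.45 to 0.8 kg, sliding with light friction. Origin: middle of its underside; x along the short side, z up. Floor 5 mm thick with dark grip mats. It starts level on the stud tips (underside 94 mm above the bench), 20 to 36 mm too far back, up to 30 mm to either side, turned up to 0.13 rad; it drops 14 mm as the holes meet the studs.
- hole_front_left (a point): Middle of the platform's front left hole, at floor level. The four round through holes are 13 mm in diameter, at x = +-50, y = +-75 mm of the platform. When it is seated the studs stand 9 mm out of its floor.
- rim_front (a point): Top of the middle of the platform's front rim (robot side). The upright rim runs all round the edge, 4 mm thick, its top 16 mm above the underside and 11 mm above the floor. It can be pushed from outside or from inside the tray.
- latch (a joint): Hold-down latch in front of the platform, m: 0 drawn out toward the robot, 0.028 fully in along the shaker's +x; starts at 0 to 0.004, friction about 2.5 N. Its tongue, 30 mm wide, 99 to 105 mm above the bench, ends 108 mm (out) or 80 mm (in) in front of the stud centre: it passes 3 mm over the rim of a seated platform (outer face at 100 mm), but not over one riding on the stud tips.
- latch_knob (a point): Middle of the upright red knob on the latch, 18 mm in diameter, 113 to 134 mm above the bench (this point: 121 mm). It moves with the latch; push it from its robot side.
- wash_bottle: Bystander: clear squeeze bottle with red spout, 114 x 99 x 198 mm, origin at the middle of its underside.
- flask: Bystander: glass volumetric flask with long neck, 70 mm wide, 192 mm high, origin at the middle of its underside.
- beaker: Bystander: glass beaker 74 mm wide, 82 mm high, origin at the middle of its underside.
- timer: Bystander: small white bench timer, 62 x 62 x 19 mm, origin at the middle of its underside.
- marker: Bystander: red-capped marker lying on the bench, 146 mm long, 14 mm thick, origin at the middle of its underside.

How it is judged:
By the outcome, as a careful person would: the job done as asked, in the order asked, and still so for the second after the job is handed in, with the robot touching nothing.
It also fails if it takes over 58 s, if anything falls off the work surface, if the arm or the gripper's body presses on something with over 40 N, if the wrist force passes 120 N, or if a joint passes its speed limit or range.

## Robot

A 6-joint arm with a two-finger parallel gripper is mounted at the origin on a cart in front of the work surface, level with it; the furniture and walls round the work are solid. World frame = base frame: x ahead of the robot, y to its left, z up, the work surface at z = 0. Lengths are in m, angles in rad, forces in N, time in s.
With the tool pointing down it reaches from about 0.375 to 0.9 m from the base axis. Payload 3.1 kg.
Tool frame: the origin (TCP) lies midway between the tips of the shut fingers; the grasp point (between the pads) lies 19 mm behind it (pinch_z is the distance from the TCP to the grasp point, in m); y points along the fingers, z is the direction in which the jaws open and shut, and the axes are right-handed (so a half turn about y gives the same grasp; the last joint's range is limited). The gripper opens to 87 mm and grips with 3 to 60 N. Pads are 19 mm wide; open, the fingers measure 117 mm over their backs; the gripper's body (75 mm by 190 mm) begins 51 mm behind the grasp point.
Start: joints at [1.125, 0.527, 1.433, -0, 1.181, -0.178], TCP at [0.165, 0.603, 0.223] pointing down, gripper open.
Joint ranges: [-3.08, 3.08], [-0.75, 2.2], [0.22, 2.44], [-1.43, 4.57], [0, 2.65], [-2.85, 2.85]. Speed limits (rad/s): [2.79, 2.79, 3.14, 3.14, 3.14, 3.14].

## Interface

Orientations are given as a unit quaternion [x, y, z, w].
In Python, from rig import * gives the robot as it stands.
- The arm moves only by the tool drive_tool, never from a script. Its argument "plan" is a list of rows, each a list of 7 numbers: the shift along the tool's x, y, z in mm, then the turn, a rotation vector about the tool's x, y, z in degrees, then the finger opening in mm, from 0 to 87. A call has 1 to 10 rows; each row is the pose to reach, as a shift and turn from the pose commanded when the call began, along the tool's axes at that moment; what a row does not reach only later rows make up. A row lasts 1/10 s, in which the tool goes at most 50 mm and 8.59 degrees, less where a joint would pass 70% of its speed; a pose out of reach is approached as far as the arm can. A call with a gripper value outside its range is refused whole. The fingers move at their own pace and stop on an object; "newtons" is the grip in N (left out, the last holds). Time passes only in rows, so rows that repeat a pose let the fingers close. It gives the time, the measured TCP pose, the force and the opening at its end, in the units of the state.
- get_obs(): the state, without advancing time (a new reading comes with each control period).
- camera(name): name is "scene" or "top" or "wrist"; returns the picture (420x560x3 uint8, blue, green, red); there is no depth.
- get_calibration(name): a dict with "fx", "fy", "cx", "cy" (pixels), "origin" and "rotation" of the camera in the world; the wrist camera has in their place "tool_from_camera" (4x4, takes a point from camera to tool coordinates, whose origin is the TCP and whose axes are the tool frame's). Camera axes: x right, y down, z forward; pixel columns grow to the right and rows downward; lengths in m; the calibration is good to about 2 mm. A picture is of the moment at which its call begins: read the wrist's pose just before it. get_calibration takes no time and is no camera call.
- hand_in(): hands the job in, once; it reports no verdict.
Trained networks look in the newest picture that a camera, given by its name, has taken for a name from the list of things; names that differ only in an ending like _2 or _b are one class to them, and where a whole thing is asked for, a point or a joint stands for the part that bears it (a point fixed in the world has none). Each returns a list of dicts, best first, with "conf" (0 to 1); they miss things now and then, are a little off and sometimes report something else, mostly with a low value. They report only what shows in the picture. A call takes as long as a camera call.
- spot_in(camera, target): "location" ([column, row] in pixels, amid what is visible of it).
- mark_of(camera, target): "location" ([column, row] in pixels: a listed point, or the origin of a listed thing).
The state is a dict: "time": time; "q": joint angles; "joint_velocities": joint speeds; "joint_torque": joint torques, N m; "position": TCP position; "tool_rot": TCP orientation; "ft_force": force on the tool from outside, world axes, zero at the start; "moment": the same for the moment, N m; "grip_width": finger opening in m.
Only numpy, scipy, OpenCV 4.12 (cv2) and the standard library are available. Lean on these libraries where they do the work, as an engineer would, in place of code of your own. Each camera call takes 0.05 s, during which the arm holds its last target. There are 200 camera calls.

## Working session

There is one attempt and no reset: what is moved stays moved. The work goes in short steps, Python scripts to look and compute and a tool call to move; the robot and the scene stay as the last step left them, time stands still between calls to the robot, and variables do not carry over. Pictures are saved under pics/ and viewed, about 8 in all and at most 12, crops included, and the job is handed in when it is done.

Besides the shell and the picture viewer there is one more tool, called after ">>>" as a command line: name --pt "numbers of a row" for each row, then --argument value for the rest. drive_tool: Moves the arm, as the interface text tells. Its arguments: {"type":"object","properties":{"plan":{"type":"array","items":{"type":"array","items":{"type":"number"}}},"newtons":{"type":"number"}},"required":["plan"]}

```bash
mkdir -p pics
cat > h.py <<'E'
from rig import *
import numpy as np, cv2
def ray(cam,px):
    c=get_calibration(cam); d=np.array([(px[0]-c["cx"])/c["fx"],(px[1]-c["cy"])/c["fy"],1.])
    return np.array(c["origin"]),np.array(c["rotation"])@d
def at(cam,px,z):
    o,d=ray(cam,px); return o+d*(z-o[2])/d[2]
def proj(cam,p):
    c=get_calibration(cam); v=np.array(c["rotation"]).T@(np.array(p)-np.array(c["origin"]))
    return np.array([c["fx"]*v[0]/v[2]+c["cx"],c["fy"]*v[1]/v[2]+c["cy"]])
E
python3 - <<'E'
from h import *
np.set_printoptions(precision=4,suppress=True)
o=get_obs();print(o)
zs=dict(shaker=0,seat=.08,stud_front_left=.094,stud_back_right=.094,platform=.094,hole_front_left=.099,rim_front=.110,latch_knob=.121)
for c in("top","scene"):
    im=camera(c);cv2.imwrite(f"pics/{c}0.png",im)
    print(c,get_calibration(c)["origin"])
    for n,z in zs.items():
        for r in mark_of(c,n)[:2]: print(n,r["conf"],np.round(r["location"],1),at(c,r["location"],z))
    for n in("wash_bottle","flask","beaker","timer","marker"):
        for r in mark_of(c,n)[:1]: print(n,r["conf"],np.round(r["location"],1),at(c,r["location"],0))
E
```

```text
{'time': 0.0, 'q': array([ 1.1245,  0.5285,  1.4339,  0.    ,  1.1814, -0.1785]), 'joint_velocities': array([ 0.0001, -0.0007, -0.0012,  0.0001,  0.0009,  0.0007]), 'joint_torque': array([ -0.0012, -44.0056, -17.6587,   0.0631,   0.0586,  -0.0002]), 'position': array([0.165 , 0.6021, 0.2216]), 'tool_rot': array([ 0.7015, -0.0946,  0.0941, -0.7001]), 'ft_force': array([0.3644, 0.1005, 0.0308]), 'moment': array([ 0.0097, -0.0168,  0.0713]), 'grip_width': 0.08663682375512347}
top [0.2765 0.0447 1.3662]Traceback (most recent call last):
  File "<stdin>", line 9, in <module>
  File "h.py", line 7, in at
    o,d=ray(cam,px); return o+d*(z-o[2])/d[2]
        ~~~^^^^^^^^
  File "h.py", line 5, in ray
    return np.array(c["origin"]),np.array(c["rotation"])@d
                                 ~~~~~~~~~~~~~~~~~~~~~~~^~
ValueError: matmul: Input operand 1 has a mismatch in its core dimension 0, with gufunc signature (n?,k),(k,m?)->(n?,m?) (size 3 is different from 4)
```

```bash
sed -i 's/^import numpy.*/import numpy as np, cv2\nfrom scipy.spatial.transform import Rotation as R\ndef M(q): return R.from_quat(q).as_matrix()/; s/np.array(c\["rotation"\])/M(c["rotation"])/' h.py
cat > look.py <<'E'
from h import *
import sys
np.set_printoptions(precision=4,suppress=True)
tag=sys.argv[1]
zs=dict(shaker=0,seat=.08,stud_front_left=.094,stud_back_right=.094,platform=.094,hole_front_left=.099,rim_front=.110,latch_knob=.121)
if len(sys.argv)>2: 
    for k in("platform","hole_front_left","rim_front"): zs[k]-=.014
for c in("top","scene"):
    im=camera(c);cv2.imwrite(f"pics/{c}{tag}.png",im)
    print(c,get_calibration(c)["origin"])
    for n,z in zs.items():
        for r in mark_of(c,n)[:2]: print(n,round(r["conf"],2),np.round(r["location"],1),at(c,r["location"],z))
    if tag=="0":
     for n in("wash_bottle","flask","beaker","timer","marker"):
        for r in mark_of(c,n)[:1]: print(n,round(r["conf"],2),np.round(r["location"],1),at(c,r["location"],0))
E
python3 look.py 0; python3 -c "
from h import *
print(M(get_obs()['tool_rot']).round(3))"
python3 - <<'E'
import cv2,numpy as np
cv2.imwrite('pics/both0.png',cv2.resize(np.vstack([cv2.imread('pics/top0.png')]),(800,600)))
cv2.imwrite('pics/s0.png',cv2.resize(np.vstack([cv2.imread('pics/scene0.png')]),(800,600)))
E
```

```text
top [0.2765 0.0447 1.3662]
stud_front_left 0.63 [271.6 217.3] [0.5337 0.0721 0.094 ]
stud_front_left 0.54 [392.1 244.6] [ 0.4602 -0.2337  0.094 ]
stud_back_right 0.72 [307.4 245.1] [ 0.4608 -0.0186  0.094 ]
platform 0.84 [291.8 180.7] [0.6308 0.0189 0.094 ]
hole_front_left 0.92 [270.7 206.8] [0.5603 0.0742 0.099 ]
hole_front_left 0.39 [292.7 181.7] [0.6267 0.0167 0.099 ]
rim_front 0.69 [303.4 213.3] [ 0.5401 -0.0092  0.11  ]
latch_knob 0.66 [304.7 242.7] [ 0.463  -0.0106  0.121 ]
latch_knob 0.44 [208.4 244.4] [0.4608 0.2293 0.121 ]
wash_bottle 0.58 [383.2 188.4] [ 0.6323 -0.2381  0.    ]
flask 0.76 [394.2 248.8] [ 0.4622 -0.2594  0.    ]
beaker 0.64 [206.3 243.1] [0.4824 0.2531 0.    ]
timer 0.69 [204.2 276.6] [0.3912 0.2567 0.    ]
marker 0.57 [156.5 263.7] [0.4271 0.387  0.    ]
scene [-0.206  -0.5731  0.574 ]
shaker 0.61 [317.1 241.9] [ 0.5925 -0.001   0.    ]
shaker 0.32 [319.1 211.5] [0.7393 0.1011 0.    ]
seat 0.61 [321.3 214.6] [ 0.597  -0.0076  0.08  ]
seat 0.61 [323. 204.] [0.6503 0.0259 0.08  ]
stud_front_left 0.76 [285.3 205.5] [0.5562 0.0769 0.094 ]
stud_front_left 0.55 [321.4 205.4] [0.6166 0.0071 0.094 ]
stud_back_right 0.58 [357.5 211.9] [ 0.6445 -0.0829  0.094 ]
platform 0.79 [323.7 206.8] [ 0.6137 -0.0022  0.094 ]
platform 0.68 [417.5 270.4] [ 0.501  -0.3085  0.094 ]
hole_front_left 0.8 [288.4 205.5] [0.5533 0.0641 0.099 ]
rim_front 0.76 [310.5 215. ] [ 0.5299 -0.0238  0.11  ]
latch_knob 0.68 [289.5 219.7] [ 0.463  -0.0151  0.121 ]
wash_bottle 0.64 [419.1 271.3] [ 0.6385 -0.2611  0.    ]
flask 0.92 [377.4 306.7] [ 0.4622 -0.2524  0.    ]
beaker 0.85 [218.8 226.1] [0.484  0.2587 0.    ]
timer 0.86 [195.1 242.3] [0.3843 0.2387 0.    ]
marker 0.53 [179.8 216.6] [0.4492 0.3888 0.    ]
[[ 0.964 -0.     0.265]
 [-0.265 -0.     0.964]
 [-0.    -1.    -0.   ]]
```

View pics/both0.png

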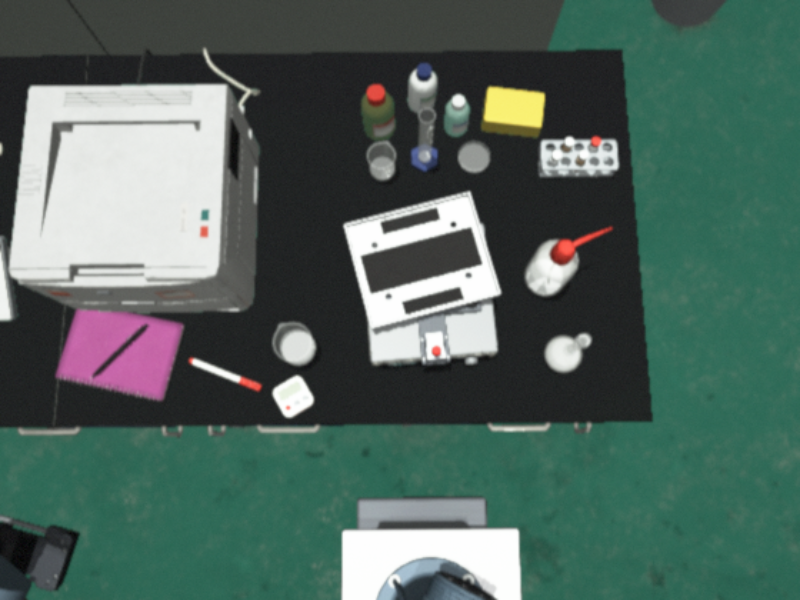

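View pics/s0.png

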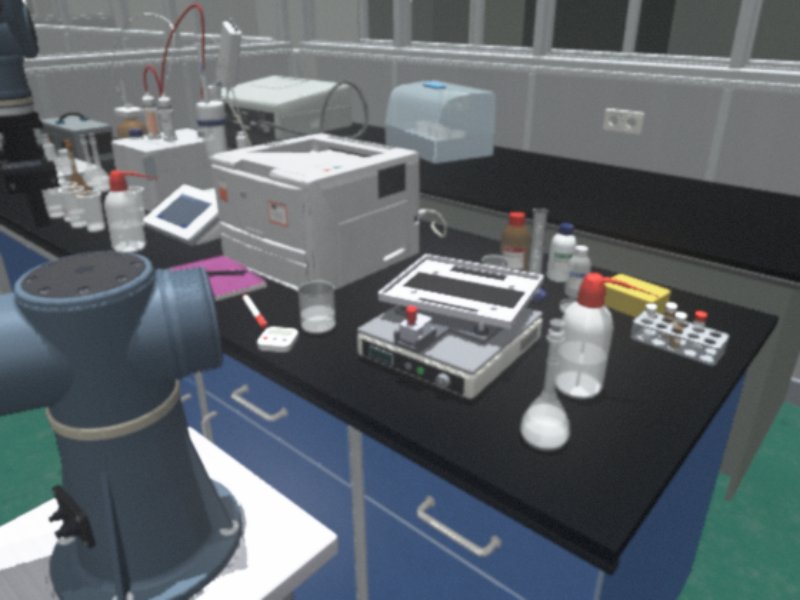

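The top view shows the tray turned about 0.25 rad, with its corners at (345,225), (472,193), (498,295) and (372,328). The shaker front runs from (370,363) to (497,353), and the red knob is at (436,351). The scene view agrees: the tray is riding high and sits too far back. Next I'll take a closer look with the wrist camera.

```bash
cat >> h.py <<'E'
def move(goal,yaw):
    "shift mm and turn deg, tool axes, to get TCP to goal, tool z at yaw, pointing down"
    o=get_obs(); T=M(o["tool_rot"]); c,s=np.cos(yaw),np.sin(yaw)
    G=np.array([[s,0,c],[-c,0,s],[0,-1,0]])
    return (T.T@(np.array(goal)-o["position"])*1000).round(1), np.degrees(R.from_matrix(T.T@G).as_rotvec()).round(2)
def wcam():
    o=get_obs(); W=np.eye(4); W[:3,:3]=M(o["tool_rot"]); W[:3,3]=o["position"]
    return W@np.array(get_calibration("wrist")["tool_from_camera"])
def wat(W,px,z):
    c=get_calibration("wrist"); d=W[:3,:3]@np.array([(px[0]-c["cx"])/c["fx"],(px[1]-c["cy"])/c["fy"],1.])
    return W[:3,3]+d*(z-W[2,3])/d[2]
def wproj(W,p):
    c=get_calibration("wrist"); v=W[:3,:3].T@(np.array(p)-W[:3,3])
    return np.array([c["fx"]*v[0]/v[2]+c["cx"],c["fy"]*v[1]/v[2]+c["cy"]])
E
python3 -c "
from h import *
print(get_calibration('wrist'));print(move([.46,.02,.36],.15))"
```

```text
{'fx': 306.1249578087585, 'fy': 306.1249578087585, 'cx': 280.6569140244052, 'cy': 211.42791536668474, 'tool_from_camera': array([[-3.63262495e-04,  9.52672261e-01,  3.03999066e-01,
        -8.59972051e-02],
       [-2.88935080e-04, -3.03999173e-01,  9.52672252e-01,
        -1.63200647e-01],
       [ 9.99999892e-01,  2.58234104e-04,  3.85691934e-04,
        -3.72853622e-05],
       [ 0.00000000e+00,  0.00000000e+00,  0.00000000e+00,
         1.00000000e+00]])}
(array([ 438.4, -137.5, -484. ]), array([ 0.  , 66.06, -0.  ]))
```

```bash
python3 -c "
from h import *
print(move([.49,.02,.27],.15))"
```

```text
(array([ 467.3,  -47.5, -476.1]), array([ 0.  , 66.06, -0.  ]))
```

>>> drive_tool --pt "33 -10 -34 0 6.6 0 60" --pt "66 -30 -68 0 13.2 0 40" --pt "99 -47 -102 0 19.8 0 30" --pt "132 -47 -136 0 26.4 0 30" --pt "165 -47 -170 0 33 0 30" --pt "198 -47 -204 0 39.6 0 30" --pt "231 -47 -238 0 46.2 0 30" --pt "264 -47 -272 0 52.8 0 30" --pt "297 -47 -306 0 59.4 0 30" --pt "330 -47 -340 0 66 0 30"

```text
time: 2.6
position: [0.3944, 0.1858, 0.2699]
tool_rot: [-0.535, 0.462, -0.462, 0.536]
ft_force: [1.0, 1.1, 0.4]
grip_width: 0.0307
```

```bash
python3 -c "
from h import *
print(get_obs()['position'],get_obs()['time'],move([.49,.02,.27],.15))"
```

```text
[0.39435327 0.1858104  0.26994485] 2.6 (array([178. ,  -0. ,  70.4]), array([-0.07, -0.21, -0.01]))
```

>>> drive_tool --pt "45 0 18 0 0 0 30" --pt "90 0 35 0 0 0 30" --pt "135 0 53 0 0 0 30" --pt "178 0 70 0 0 0 30" --pt "178 0 70 0 0 0 30" --pt "178 0 70 0 0 0 30"

```text
time: 3.2
position: [0.4897, 0.0213, 0.2693]
tool_rot: [0.536, -0.462, 0.461, -0.536]
ft_force: [0.2, 0.1, -0.3]
grip_width: 0.03
```

```bash
cat > wl.py <<'E'
from h import *
import sys
np.set_printoptions(precision=4,suppress=True)
tag=sys.argv[1]; dz=float(sys.argv[2]) if len(sys.argv)>2 else 0
zs=dict(shaker=0,seat=.08,stud_front_left=.094,stud_back_right=.094,platform=.094-dz,hole_front_left=.099-dz,rim_front=.110-dz,latch_knob=.121)
W=wcam(); im=camera("wrist"); cv2.imwrite(f"pics/w{tag}.png",im); np.save(f"pics/w{tag}.npy",W)
cv2.imwrite(f"pics/w{tag}b.png",cv2.resize(im,(800,600),interpolation=cv2.INTER_CUBIC))
print(get_obs()["time"],get_obs()["position"])
for n,z in zs.items():
    for r in mark_of("wrist",n)[:3]: print(n,round(r["conf"],2),np.round(r["location"],1),wat(W,r["location"],z)[:2])
E
python3 wl.py 1
```

```text
3.25 [0.4889 0.0223 0.2693]
shaker 0.62 [354.8 158.7] [0.5872 0.0611]
seat 0.73 [357.4 158.3] [0.5694 0.07  ]
stud_front_left 0.84 [336.9 151.8] [0.5419 0.075 ]
platform 0.75 [397.  217.8] [0.6268 0.0107]
hole_front_left 0.73 [334.3 152.5] [0.5383 0.0743]
hole_front_left 0.65 [356.9 157. ] [0.5635 0.0732]
rim_front 0.78 [315.2 229.9] [ 0.5323 -0.0125]
latch_knob 0.88 [247.7 220.4] [ 0.4564 -0.0086]
```

View pics/w1b.png

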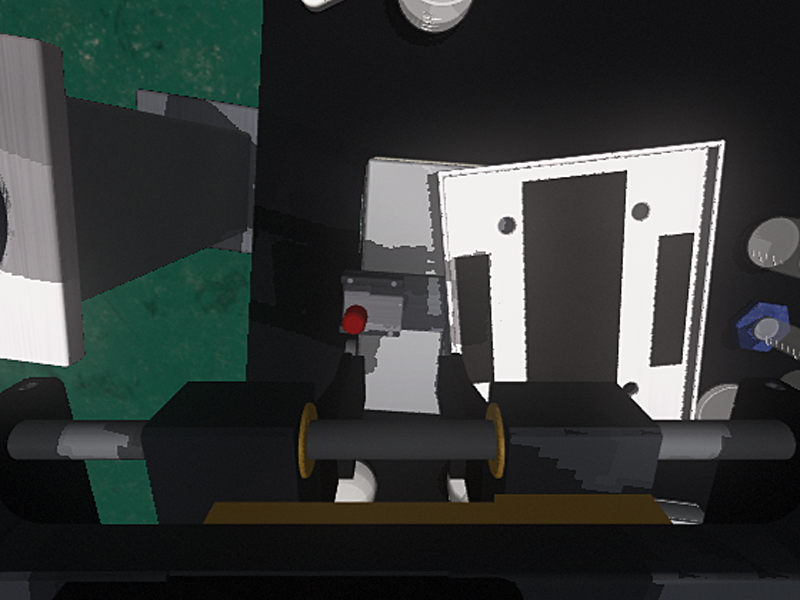

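The wrist view shows three holes at (507,225), (641,211) and (631,388), the knob at (355,320), and the housing's front-left corner at (370,158). I'll refine these to sub-pixel and enlarge the front part for the housing edges.

Run:
```python
from h import *
np.set_printoptions(precision=4,suppress=True)
W=np.load("pics/w1.npy"); im=cv2.imread("pics/w1.png"); g=cv2.cvtColor(im,6)
for n,(u,v) in dict(FL=(355,157.5),BL=(448.7,147.7),BR=(441.7,270)).items():
    p=g[int(v)-12:int(v)+12,int(u)-12:int(u)+12]; ys,xs=np.where(p<120)
    u2,v2=int(u)-12+xs.mean(),int(v)-12+ys.mean(); print(n,u2,v2,len(xs),wat(W,(u2,v2),.099))
cv2.imwrite("pics/w1c.png",cv2.resize(im[95:305,225:425],None,fx=4,fy=2.85*1,interpolation=cv2.INTER_CUBIC))
```

```text
FL 357.2368421052632 157.0701754385965 114 [0.5638 0.0732 0.099 ]
BL 444.9801324503311 146.7814569536424 151 [0.6543 0.0978 0.099 ]
BR 435.76371308016877 273.0210970464135 237 [ 0.6901 -0.0501  0.099 ]
```

View pics/w1c.png

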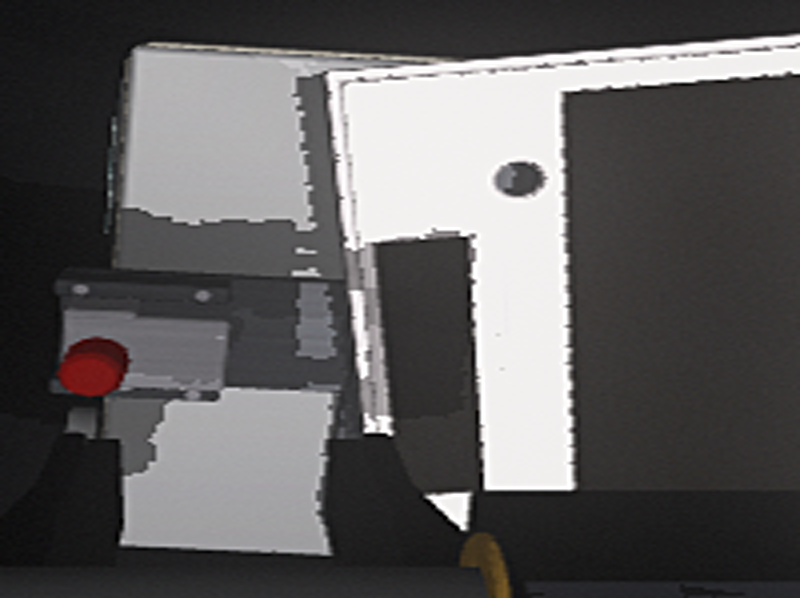

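Run:
```python
from h import *
np.set_printoptions(precision=4,suppress=True)
W=np.load("pics/w1.npy"); im=cv2.imread("pics/w1.png"); g=cv2.cvtColor(im,6)
P={}
for n,(u,v,r) in dict(FL=(355,157.5,8),BL=(448.7,147.7,8),BR=(441.7,271,6)).items():
    u,v=int(u),int(v)
    p=g[v-r:v+r,u-r:u+r]; ys,xs=np.where(p<130)
    u2,v2=u-r+xs.mean(),v-r+ys.mean(); P[n]=wat(W,(u2,v2),.099)[:2]; print(n,u2,v2,len(xs),P[n])
c=(P["FL"]+P["BR"])/2; d=P["BL"]-P["FL"]; print("platform",c,np.arctan2(d[1],d[0]),np.linalg.norm(d),np.linalg.norm(P["BL"]-P["BR"]))
q=lambda x,y:(225+x/4,95+y/2.85)
for n,a,b,z in [("left",(135,48),(450,60),.06),("front",(133,60),(116,250),.06),("latchbase",(58,270),(345,280),.07),("frontB",(133,60),(121,545),.06)]:
    A,B=wat(W,q(*a),z)[:2],wat(W,q(*b),z)[:2]; d=B-A; print(n,A,B,np.arctan2(d[1],d[0]))
print("knobtop",wat(W,q(92,375),.134))
for cam,pts in dict(top=[(370,363),(497,353)]).items():
    A,B=[at(cam,np.array(p)*.7,.05)[:2] for p in pts]; d=B-A; print(A,B,np.arctan2(d[1],d[0])+np.pi/2)
```

```text
FL 354.5357142857143 157.4375 112 [0.561  0.0724]
BL 447.92105263157896 147.5263157894737 114 [0.6577 0.0975]
BR 440.27272727272725 272.02272727272725 88 [ 0.6951 -0.048 ]
platform [0.6281 0.0122] 0.2547849161228911 0.09989310361161502 0.15025202266333487
left [0.4498 0.1034] [0.5409 0.1124] 0.09797423388521811
front [0.4499 0.0987] [0.4546 0.0196] -1.5106848018460777
latchbase [0.4388 0.0106] [0.5258 0.0193] 0.09870523694398231
frontB [0.4499 0.0987] [ 0.4742 -0.1252] -1.462587476536437
knobtop [ 0.4583 -0.0106  0.134 ]
[0.4445 0.1065] [ 0.4609 -0.127 ] 0.0702227046184194
```

Measured tray centre is (0.628, 0.012) at yaw 0.255, and the hole spacings come out at 99.9 and 150.3 mm, as specified. The shaker is near (0.607, 0.002) at yaw 0.11. I'll grip the front rim 60 mm left of its middle, clear of the latch.

```bash
python3 -c "
from h import *
print(move([.518,.0456,.16],.255))"
```

```text
(array([-18.2, 109.7,  31.7]), array([-0.01, -5.87,  0.01]))
```

>>> drive_tool --pt "-9 35 16 0 -3 0 30" --pt "-18 70 32 0 -5.9 0 26" --pt "-18 100 32 0 -5.9 0 26" --pt "-18 110 32 0 -5.9 0 26" --pt "-18 110 32 0 -5.9 0 26"

```text
time: 4.15
position: [0.5173, 0.045, 0.1583]
tool_rot: [0.56, -0.434, 0.431, -0.559]
ft_force: [-0.6, -0.2, 0.5]
grip_width: 0.0261
```

```bash
python3 wl.py 2; python3 -c "
from h import *
print(move([.518,.0456,.103],.255))"
```

```text
4.2 [0.5184 0.0447 0.1596]
hole_front_left 0.69 [346.8 209.4] [0.5602 0.0725]
rim_front 0.75 [282.6 304.6] [ 0.5324 -0.014 ]
(array([-1.3, 57.4, -0.7]), array([-0.09, -0.07,  0.03]))
```

View pics/w2b.png

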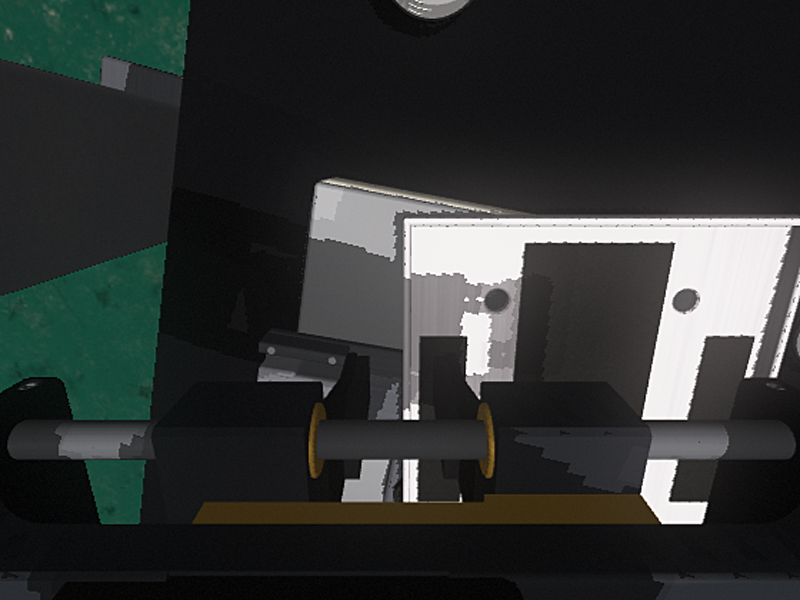

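```bash
python3 -c "
from h import *
W=np.load('pics/w2.npy');o=get_obs();T=M(o['tool_rot'])
for z in(.07,.09):
  for p in[(265,333),(350,345),(345,375),(404,352)]: print(z,p,(T.T@(wat(W,np.array(p)/1.42857,z)-o['position'])*1000).round(0))"
```

```text
0.07 (265, 333) [ 14.  90. -88.]
0.07 (350, 345) [ 22.  90. -35.]
0.07 (345, 375) [ 43.  90. -39.]
0.07 (404, 352) [27. 90. -2.]
0.09 (265, 333) [  6.  70. -81.]
0.09 (350, 345) [ 14.  70. -33.]
0.09 (345, 375) [ 33.  70. -36.]
0.09 (404, 352) [18. 70. -2.]
```

>>> drive_tool --pt "-1 30 0 0 0 0 26" --pt "-1 50 0 0 0 0 26" --pt "-1 57 0 0 0 0 26" --pt "-1 57 0 0 0 0 26" --pt "-1 57 0 0 0 0 10" --pt "-1 57 0 0 0 0 2" --pt "-1 57 0 0 0 0 0" --pt "-1 57 0 0 0 0 0" --pt "-1 57 0 0 0 0 0" --newtons 12

```text
time: 5.5
position: [0.5192, 0.0455, 0.1032]
tool_rot: [-0.559, 0.432, -0.433, 0.56]
ft_force: [-0.2, 0.0, 1.2]
grip_width: 0.0038
```

```bash
cat > holes.py <<'E'
from h import *
import sys
np.set_printoptions(precision=4,suppress=True)
def holes(tag,cy,cx,yaw,z=.099):
    "refine left holes in wrist view near prediction; returns platform pose"
    W=wcam(); im=camera("wrist"); cv2.imwrite(f"pics/h{tag}.png",im); np.save(f"pics/h{tag}.npy",W); g=cv2.cvtColor(im,6)
    c,s=np.cos(yaw),np.sin(yaw); P=[]; crops=[]
    for q in((-.05,.075),(.05,.075)):
        p=np.array([cx+c*q[0]-s*q[1],cy+s*q[0]+c*q[1],z]); u,v=wproj(W,p).round().astype(int)
        k=g[v-22:v+22,u-22:u+22]; crops.append(cv2.resize(im[v-22:v+22,u-22:u+22],(380,380)))
        print("pred px",u,v)
    cv2.imwrite(f"pics/h{tag}c.png",np.hstack(crops)); return W
E
python3 - <<'E'
from holes import *
o=get_obs();print(o["time"],o["position"],o["ft_force"],o["grip_width"])
holes("3",.0122,.6281,.255)
E
```

```text
5.5 [0.5192 0.0455 0.1032] [-0.1738  0.0225  1.1807] 0.003774437017965101
pred px 363 238
pred px 532 238
```

View pics/h3c.png

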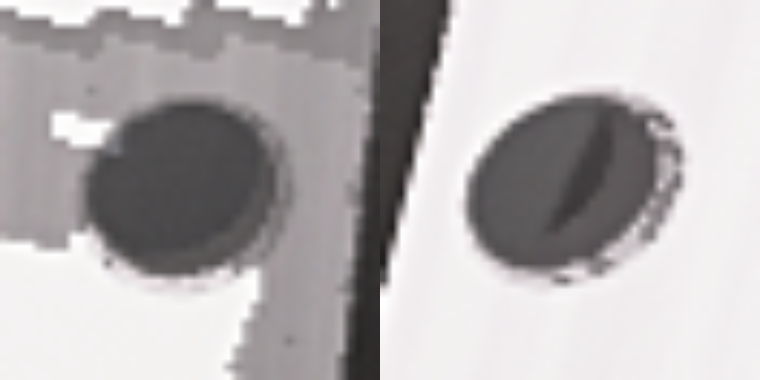

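```bash
cat >> h.py <<'E'
def pl(cx,cy,yaw,z=.103):
    "TCP move that brings gripped tray (rigid) to the pose; gripped at G"
    g=np.load("grip.npy"); c,s=np.cos(yaw),np.sin(yaw)
    return move([cx+c*g[0]-s*g[1],cy+s*g[0]+c*g[1],z],yaw+g[2])
E
python3 - <<'E'
from h import *
o=get_obs();T=M(o["tool_rot"]);ty=np.arctan2(T[1,2],T[0,2]);y=.255;c,s=np.cos(y),np.sin(y)
d=o["position"][:2]-[.6281,.0122]; g=[c*d[0]+s*d[1],-s*d[0]+c*d[1],ty-y]; np.save("grip.npy",g);print(g)
print(pl(.6066,.002,.115))
W=np.load("pics/w1.npy"); im=cv2.imread("pics/w1.png"); gr=cv2.cvtColor(im,6)
# housing left edge: strongest gradient per column
pts=[]
for u in range(262,300):
    col=gr[100:130,u].astype(float); i=np.argmax(np.diff(col)); pts.append((u,100.5+i))
P=np.array([wat(W,p,.06)[:2] for p in pts]); f=np.polyfit(P[:,0],P[:,1],1);print(np.arctan(f[0]),P[0],np.std(P[:,1]-np.polyval(f,P[:,0])))
E
```

```text
[np.float64(-0.09700104493402163), np.float64(0.05972211366123362), np.float64(-0.0008141468656129858)]
(array([ -8.5,   0.1, -14.1]), array([-0.12,  8.02,  0.04]))
-0.05883829002805268 [0.45322775 0.10653023] 0.0037044727721483824
```

>>> drive_tool --pt "-1.4 0 -2.3 0 1.3 0 0" --pt "-2.8 0 -4.7 0 2.7 0 0" --pt "-4.2 0 -7 0 4 0 0" --pt "-5.6 0 -9.4 0 5.3 0 0" --pt "-7 0 -11.8 0 6.7 0 0" --pt "-8.5 0 -14 0 8 0 0" --pt "-8.5 0 -14 0 8 0 0" --pt "-8.5 0 -14 0 8 0 0"

```text
time: 6.35
position: [0.5006, 0.0507, 0.102]
tool_rot: [0.529, -0.472, 0.469, -0.527]
ft_force: [-0.1, 0.3, 0.5]
grip_width: 0.0044
```

Run:
```python
from holes import *
o=get_obs();T=M(o["tool_rot"]);print(o["time"],o["position"],o["ft_force"],o["grip_width"],np.arctan2(T[1,2],T[0,2]))
W=holes("4",.002,.6066,.115)
im=cv2.imread("pics/h4.png"); c=cv2.imread("pics/h4c.png")
cv2.imwrite("pics/v4.png",np.vstack([cv2.resize(im[130:300],(760,231)),c[:,:]])[:600])
```

```text
6.35 [0.5006 0.0507 0.102 ] [-0.0689  0.3161  0.4571] 0.004384714123737192 0.11461903941249822
pred px 368 240
pred px 539 240
```

View pics/v4.png

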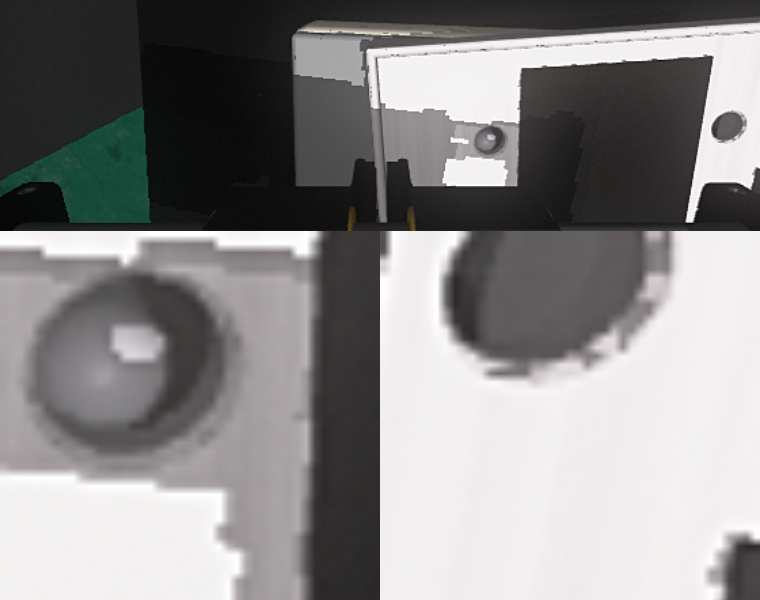

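Run:
```python
from holes import *
W=np.load("pics/h4.npy"); im=cv2.imread("pics/h4.png"); g=cv2.cvtColor(im,6)
F=wat(W,(361,233.5),.099)[:2];B=wat(W,(537,223),.099)[:2];d=B-F
print("tray holes",F,B,np.linalg.norm(d),"yaw",np.arctan2(d[1],d[0]))
print("stud FL",wat(W,(358.2,234),.092))
for a,b in [((295,40),(295,185)),((302,25),(540,31)),((302,22),(540,28))]:
    q=lambda p:(p[0]/1.357,130+p[1]/1.3588)
    A,Bb=wat(W,q(a),.06)[:2],wat(W,q(b),.06)[:2];e=Bb-A;print(A,Bb,np.arctan2(e[1],e[0]))
cv2.imwrite("pics/v5.png",np.vstack([cv2.resize(im[135:275,200:400],(800,560),interpolation=cv2.INTER_CUBIC)]))
```

```text
tray holes [0.5433 0.0741] [0.6424 0.0922] 0.1008007812886656 yaw 0.18090058696843572
stud FL [0.5439 0.071  0.092 ]
[0.4503 0.1011] [0.4545 0.0217] -1.518330197918283
[0.4533 0.1087] [0.569  0.1192] 0.09058471770237521
[0.4532 0.1102] [0.5686 0.1206] 0.0906107734779059
```

View pics/v5.png

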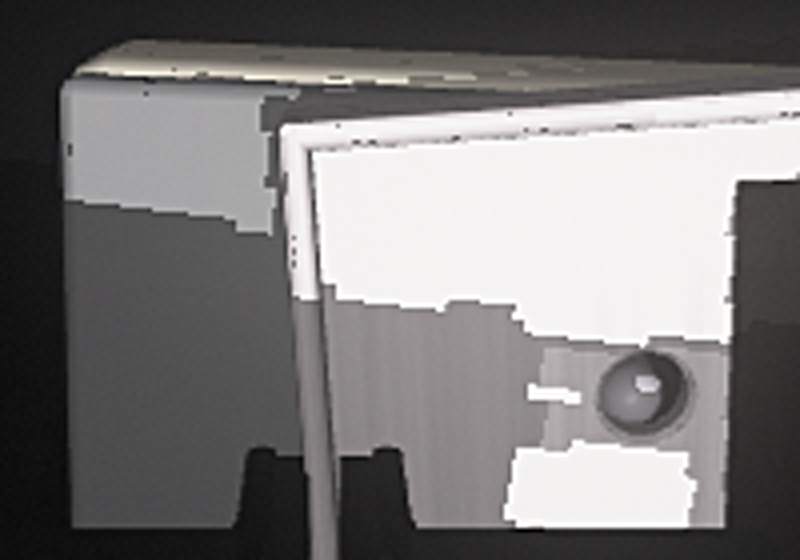

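```bash
python3 - <<'E'
from holes import *
W=np.load("pics/h4.npy")
q=lambda p:(200+p[0]/4,135+p[1]/4)
for n,a,b in [("front",(62,100),(72,525)),("left",(75,78),(525,90)),("left2",(75,78),(300,86))]:
    A,Bb=wat(W,q(a),.06)[:2],wat(W,q(b),.06)[:2];e=Bb-A;print(n,A,Bb,np.arctan2(e[1],e[0]))
for z in(.094,.092,.089): print("stud",wat(W,q((634,393)),z))
A=np.array([.4502,.1045])
for y in(.09,.1,.11,.12):
    c,s=np.cos(y),np.sin(y);r=np.array([[c,-s],[s,c]]); print(y,"corner->centre",A-r@[-.145,.118],"stud->centre",np.array([.5442,.0707])-r@[-.05,.075])
print(M(get_calibration("top")["rotation"]).round(3))
E
python3 -c "
from h import *
for c in('top','scene'):
  camera(c)
  for n,z in dict(hole_front_left=.099,rim_front=.11,platform=.094,stud_front_left=.094,latch_knob=.121).items():
    for r in mark_of(c,n)[:2]: print(c,n,round(r['conf'],2),at(c,r['location'],z).round(4))"
```

```text
front [0.4491 0.1005] [0.4549 0.0216] -1.496621411806399
left [0.451  0.1044] [0.5256 0.1111] 0.08903230618276299
left2 [0.451  0.1044] [0.4883 0.1074] 0.08020787812064527
stud [0.5434 0.0723 0.094 ]
stud [0.544  0.0715 0.092 ]
stud [0.5449 0.0704 0.089 ]
0.09 corner->centre [0.6052 0.    ] stud->centre [0.6007 0.0005]
0.1 corner->centre [0.6063 0.0016] stud->centre [0.6014 0.0011]
0.11 corner->centre [0.6073 0.0031] stud->centre [0.6021 0.0016]
0.12 corner->centre [0.6083 0.0047] stud->centre [0.6028 0.0022]
[[-0.008 -0.978  0.21 ]
 [-1.     0.009  0.003]
 [-0.005 -0.21  -0.978]]
top rim_front 0.8 [ 0.5121 -0.0125  0.11  ]
top platform 0.84 [0.6086 0.015  0.094 ]
top latch_knob 0.63 [ 0.4567 -0.01    0.121 ]
scene hole_front_left 0.86 [0.5355 0.0609 0.099 ]
scene rim_front 0.63 [ 0.5032 -0.0164  0.11  ]
scene platform 0.62 [0.6124 0.0148 0.094 ]
scene stud_front_left 0.98 [0.5428 0.0665 0.094 ]
scene latch_knob 0.91 [ 0.4638 -0.0168  0.121 ]
```

The tray slipped in yaw because the grip was too light, so it's now at 0.18. The stud fix and housing edges put the shaker centre near (0.601, 0.001) at yaw about 0.09. I'll squeeze harder so the pads square the tray up, and turn the last bit.

>>> drive_tool --pt "0 0 0 0 0 0 0" --pt "0 0 0 0 0.7 0 0" --pt "0 0 0 0 1.4 0 0" --pt "0 0 0 0 1.4 0 0" --pt "0 0 0 0 1.4 0 0" --newtons 45

```text
time: 7.5
position: [0.5033, 0.0501, 0.1027]
tool_rot: [-0.522, 0.477, -0.478, 0.522]
ft_force: [1.7, 1.1, -0.6]
grip_width: 0.0034
```

Run:
```python
from holes import *
o=get_obs();T=M(o["tool_rot"]);print(o["time"],o["position"],o["ft_force"],o["grip_width"],np.arctan2(T[1,2],T[0,2]))
W=wcam(); im=camera("wrist"); cv2.imwrite("pics/h6.png",im); np.save("pics/h6.npy",W)
cv2.imwrite("pics/v6.png",np.vstack([cv2.resize(im[140:290],(800,214)),np.hstack([cv2.resize(im[210:260,340:390],(380,380)),cv2.resize(im[210:260,510:560],(380,380)),np.zeros((380,40,3),np.uint8)])]))
```

```text
7.5 [0.5033 0.0501 0.1027] [ 1.743   1.1486 -0.5543] 0.0034179168803563685 0.08981937160796975
```

View pics/v6.png

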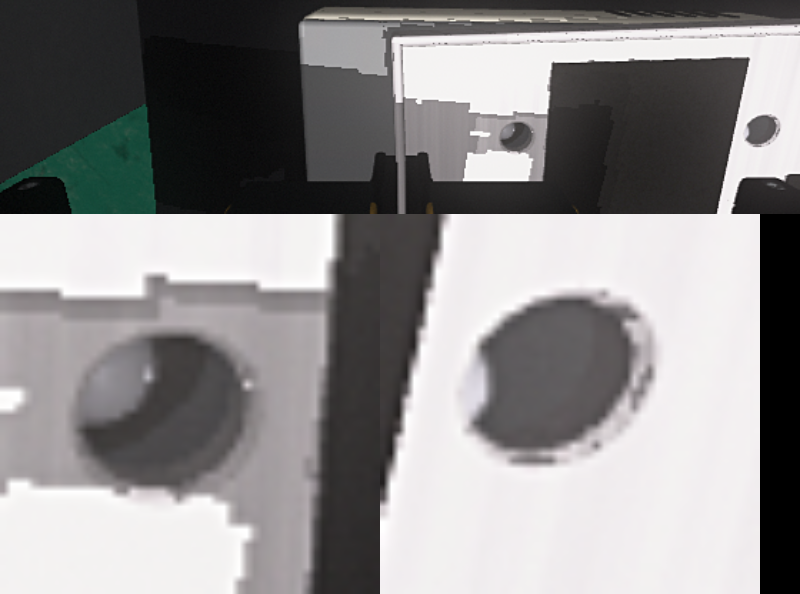

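Run:
```python
from holes import *
W=np.load("pics/h6.npy")
F=wat(W,(361.4,235.8),.099)[:2];B=wat(W,(533.7,231.8),.099)[:2];d=B-F
print("tray holes",F,B,np.linalg.norm(d),"yaw",np.arctan2(d[1],d[0]))
S=wat(W,(352,229.3),.090)[:2]; print("studFL",S)
# BL: edge of stud sliver at right (490,385)-> px
print("BL stud right edge",wat(W,(510+(490-380)/7.6,210+(385-214)/7.6),.090))
for y in(.08,.09,.10,.11): print(y,S+.1*np.array([np.cos(y),np.sin(y)]))
g4=np.load("pics/h4.npy");print(wat(g4,(358.6,234),.09),W[:3,3],g4[:3,3])
q=lambda x,y:(x*.7,140+y*.7)
for a,b in [((301,25),(305,180)),((310,18),(560,17)),((310,18),(600,20))]:
    A,Bb=wat(W,q(*a),.06)[:2],wat(W,q(*b),.06)[:2];e=Bb-A;print(A,np.arctan2(e[1],e[0]))
```

```text
tray holes [0.5473 0.0706] [0.6474 0.0821] 0.10072076744108978 yaw 0.11456914894487596
studFL [0.5437 0.0709]
BL stud right edge [0.6501 0.0783 0.09  ]
0.08 [0.6434 0.0788]
0.09 [0.6433 0.0798]
0.1 [0.6432 0.0808]
0.11 [0.6431 0.0818]
[0.5448 0.0703 0.09  ] [0.4937 0.1343 0.2658] [0.4898 0.1346 0.2653]
[0.45   0.1024] -1.52413136357135
[0.4541 0.106 ] 0.09394744417207963
[0.4541 0.106 ] 0.08316475297472492
```

>>> drive_tool --pt "-0.4 0 -1 0 0.5 0 0" --pt "-0.8 0 -2 0 1 0 0" --pt "-1.2 0 -3 0 1.2 0 0" --pt "-1.2 0 -3 0 1.2 0 0" --pt "-1.2 0 -3 0 1.2 0 0"

```text
time: 8.05
position: [0.4989, 0.0514, 0.1023]
tool_rot: [0.517, -0.483, 0.482, -0.517]
ft_force: [-0.5, -0.3, -2.7]
grip_width: 0.0033
```

```bash
cat > meas.py <<'E'
from holes import *
from scipy.optimize import least_squares
tag=sys.argv[1]; z=float(sys.argv[2]) if len(sys.argv)>2 else .099
o=get_obs();T=M(o["tool_rot"]);print(o["time"],o["position"],o["ft_force"],o["grip_width"],np.arctan2(T[1,2],T[0,2]))
W=wcam(); im=camera("wrist"); cv2.imwrite(f"pics/h{tag}.png",im); np.save(f"pics/h{tag}.npy",W)
b=[]
for r in mark_of("wrist","hole_front_left")[:3]: print("hole",round(r["conf"],2),np.round(r["location"],1),wat(W,r["location"],z)[:2])
for r in mark_of("wrist","stud_front_left")[:3]: print("stud",round(r["conf"],2),np.round(r["location"],1),wat(W,r["location"],.094)[:2])
cv2.imwrite(f"pics/v{tag}.png",np.vstack([cv2.resize(im[140:290],(800,214)),np.hstack([cv2.resize(im[210:260,340:390],(380,380)),cv2.resize(im[210:260,510:560],(380,380)),np.zeros((380,40,3),np.uint8)])]))
E
python3 meas.py 7
```

```text
8.05 [0.4989 0.0514 0.1023] [-0.4638 -0.2552 -2.6934] 0.0032735100979202764 0.06874164091982247
hole 0.91 [359.8 236.1] [0.5422 0.0709]
stud 0.8 [360.3 233.7] [0.5438 0.0705]
```

View pics/v7.png

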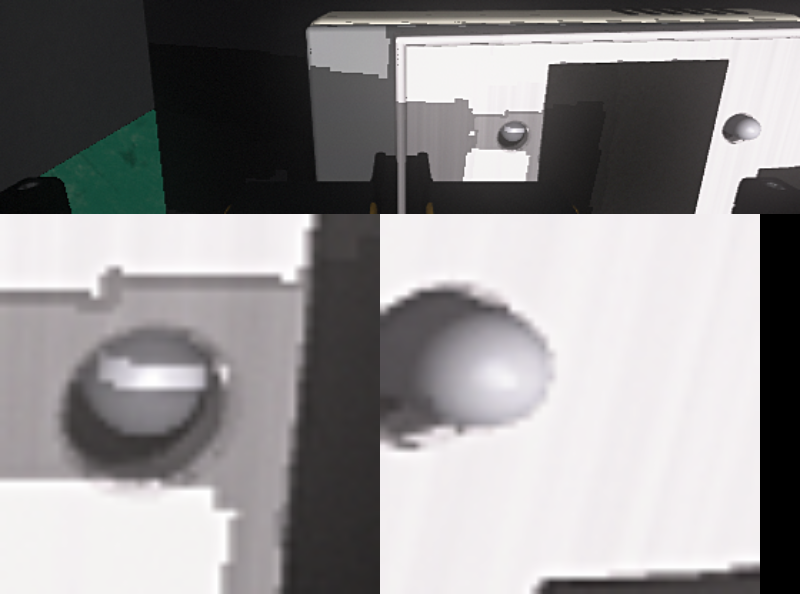

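The back-left stud now stands through its hole, so the back has dropped. The front-left stud is centred in its hole to within about 1.5 mm and only the grip is holding it up. Releasing.

>>> drive_tool --pt "0 0 0.8 0 0 0 4" --pt "0 0 0.8 0 0 0 8" --pt "0 0 0.8 0 0 0 12" --pt "0 0 0.8 0 0 0 14" --pt "0 0 0.8 0 0 0 14" --newtons 20

```text
time: 8.7
position: [0.5008, 0.0512, 0.1028]
tool_rot: [-0.517, 0.482, -0.483, 0.517]
ft_force: [0.0, 0.5, 0.2]
grip_width: 0.0137
```

```bash
python3 meas.py 8 .085
```

```text
8.7 [0.5008 0.0512 0.1028] [0.0219 0.5223 0.1706] 0.013683301685128128 0.06897777548058802
hole 0.77 [353.8 227.6] [0.544  0.0705]
stud 0.58 [355.2 230. ] [0.5425 0.0722]
```

View pics/v8.png

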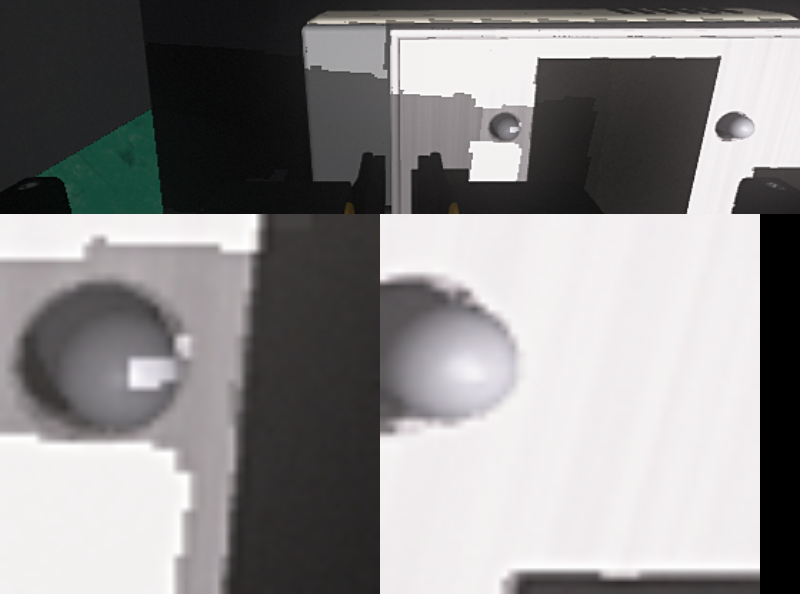

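Both left studs now stand out of the floor. I'll lift off and look at all four holes from further right.

```bash
python3 -c "
from h import *
print(move([.50,-.10,.26],.09))"
```

```text
(array([ 150.9, -157.3,  -10.8]), array([-0.02, -1.2 ,  0.01]))
```

>>> drive_tool --pt "0 -20 0 0 0 0 14" --pt "0 -50 0 0 0 0 14" --pt "10 -90 0 0 -1.2 0 14" --pt "50 -125 -5 0 -1.2 0 5" --pt "90 -150 -10 0 -1.2 0 0" --pt "130 -157 -11 0 -1.2 0 0" --pt "151 -157 -11 0 -1.2 0 0" --pt "151 -157 -11 0 -1.2 0 0" --pt "151 -157 -11 0 -1.2 0 0"

```text
time: 9.75
position: [0.4992, -0.0999, 0.2593]
tool_rot: [-0.522, 0.478, -0.477, 0.522]
ft_force: [-0.1, -0.0, 0.5]
grip_width: 0.0006
```

```bash
python3 wl.py 9 .014
```

```text
9.8 [ 0.4991 -0.0993  0.2591]
stud_front_left 0.67 [345.3  18.7] [0.5427 0.0746]
stud_back_right 0.7 [425.2 178.2] [ 0.6525 -0.068 ]
platform 0.89 [383.2 111.1] [ 0.5982 -0.0031]
hole_front_left 0.83 [340.5  26.9] [0.5405 0.0697]
rim_front 0.57 [290.4 106.1] [ 0.499  -0.0073]
latch_knob 0.97 [243.5 105.2] [ 0.4547 -0.011 ]
```

View pics/w9b.png

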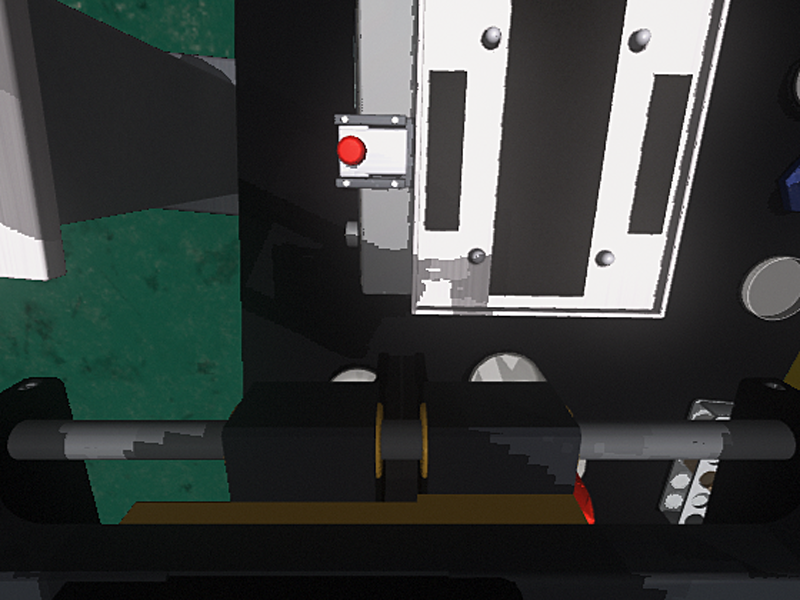

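All four studs stand through their holes, at (491,37), (640,39), (477,256) and (604,258), so the tray is seated. The knob is at (351,150). Next I'll work out the push.

Run:
```python
from h import *
np.set_printoptions(precision=4,suppress=True)
W=np.load("pics/w9.npy");k=1/1.42857
S=[wat(W,np.array(p)*k,.092)[:2] for p in((491,37),(640,39),(477,256),(604,258))]
L=S[0]-S[2];C=(S[0]+S[3]+S[1]+S[2])/4;print(S,np.linalg.norm(L),C)
for a,b in((0,1),(2,3)): d=S[b]-S[a];print("yaw",np.arctan2(d[1],d[0]),np.linalg.norm(d))
for a,b in((2,0),(3,1)): d=S[b]-S[a];print("yaw",np.arctan2(-d[0],d[1]),np.linalg.norm(d))
print("knob",wat(W,np.array((351,150))*k,.134))
y=.09;k0=np.array([.4555,-.0108]);g=k0-.045*np.array([np.cos(y),np.sin(y)])
print(g,move([*g,.20],y))
```

```text
[array([0.5424, 0.0691]), array([0.6414, 0.0767]), array([ 0.554 , -0.0784]), array([ 0.6514, -0.0712])] 0.14787826774364154 [ 0.5973 -0.001 ]
yaw 0.07709669227534596 0.0992671568579579
yaw 0.07316643360709654 0.09766615979820335
yaw 0.0787126858007106 0.14787826774364154
yaw 0.06790523758695474 0.1482681899540908
knob [ 0.4582 -0.0109  0.134 ]
[ 0.4107 -0.0148] (array([-92.4,  59.5, -81. ]), array([ 0.01,  0.05, -0.  ]))
```

>>> drive_tool --pt "-20 0 -18 0 0 0 0" --pt "-40 0 -40 0 0.5 0 0" --pt "-65 0 -60 0 0.5 0 0" --pt "-92 20 -81 0 0.5 0 0" --pt "-92 60 -81 0 0.5 0 0" --pt "-92 100 -81 0 0.5 0 0" --pt "-92 130 -81 0 0.5 0 0" --pt "-92 141 -81 0 0.5 0 0" --pt "-92 141 -81 0 0.5 0 0" --newtons 20

```text
time: 11.1
position: [0.4098, -0.0153, 0.1171]
tool_rot: [0.521, -0.481, 0.478, -0.519]
ft_force: [0.3, -0.8, -0.0]
grip_width: 0.0006
```

Run:
```python
from h import *
y=.078;k0=np.array([.4572,-.0109]);d=np.array([np.cos(y),np.sin(y)])
print(get_obs()["position"],get_obs()["ft_force"])
for b in(-.028,0.002): print(move([*(k0+b*d),.118],y))
```

```text
[ 0.40978004 -0.01528301  0.11710595] [ 0.2950354  -0.81776887 -0.03221553]
(array([-0.6, -1. , 19.6]), array([ 0.22,  0.2 , -0.09]))
(array([-0.5, -1.1, 49.6]), array([ 0.22,  0.2 , -0.09]))
```

Pushing in small steps, stopping short of the end.

>>> drive_tool --pt "-0.5 -1 10 0 0 0 0" --pt "-0.5 -1 18 0 0 0 0" --pt "-0.5 -1 23 0 0 0 0" --pt "-0.5 -1 27 0 0 0 0" --pt "-0.5 -1 31 0 0 0 0" --pt "-0.5 -1 35 0 0 0 0" --pt "-0.5 -1 39 0 0 0 0" --pt "-0.5 -1 43 0 0 0 0" --pt "-0.5 -1 43 0 0 0 0"

```text
time: 12.0
position: [0.454, -0.0116, 0.1195]
tool_rot: [-0.52, 0.479, -0.479, 0.52]
ft_force: [-0.5, 0.7, 1.0]
grip_width: 0.0005
```

Run:
```python
from h import *
for c in("top","scene","wrist"):
    W=wcam();im=camera(c);cv2.imwrite(f"pics/{c}12.png",im)
    for n,z in(("latch_knob",.121),):
        for r in mark_of(c,n)[:2]: print(c,n,round(r["conf"],2),np.round(r["location"]),(wat(W,r["location"],z) if c=="wrist" else at(c,r["location"],z)).round(4))
print(get_obs()["position"],get_obs()["ft_force"])
```

```text
top latch_knob 0.51 [391. 249.] [ 0.4455 -0.2252  0.121 ]
scene latch_knob 0.56 [293. 218.] [ 0.4754 -0.0144  0.121 ]
wrist latch_knob 0.96 [311. 262.] [ 0.47   -0.0085  0.121 ]
[ 0.45398584 -0.01180167  0.11954451] [-1.33839417 -0.65200356  0.54793981]
```

>>> drive_tool --pt "0 0 3 0 0 0 0" --pt "0 0 6 0 0 0 0" --pt "0 0 9 0 0 0 0" --pt "0 0 11 0 0 0 0" --pt "0 0 11 0 0 0 0"

```text
time: 12.8
position: [0.4651, -0.0109, 0.1195]
tool_rot: [-0.52, 0.479, -0.479, 0.52]
ft_force: [-1.1, -1.6, 0.2]
grip_width: 0.0006
```

>>> drive_tool --pt "0 0 1 0 0 0 0" --pt "0 0 2 0 0 0 0" --pt "0 0 2 0 0 0 0"

```text
time: 13.1
position: [0.4666, -0.0107, 0.1195]
tool_rot: [0.52, -0.479, 0.479, -0.52]
ft_force: [-2.6, -0.2, 0.2]
grip_width: 0.0006
```

>>> drive_tool --pt "0 0 1 0 0 0 0" --pt "0 0 2 0 0 0 0" --pt "0 0 2 0 0 0 0"

```text
time: 13.4
position: [0.4675, -0.0106, 0.1195]
tool_rot: [0.521, -0.48, 0.479, -0.519]
ft_force: [-4.5, -2.5, 2.1]
grip_width: 0.0005
```

>>> drive_tool --pt "0 0 1 0 0 0 0" --pt "0 0 2 0 0 0 0" --pt "0 0 2 0 0 0 0"

```text
time: 13.7
position: [0.4677, -0.0104, 0.1194]
tool_rot: [0.522, -0.481, 0.477, -0.519]
ft_force: [-7.7, -3.4, 4.6]
grip_width: 0.0006
```

>>> drive_tool --pt "0 0 1 0 0 0 0" --pt "0 0 2 0 0 0 0" --pt "0 0 2 0 0 0 0"

```text
time: 14.0
position: [0.4678, -0.0102, 0.1192]
tool_rot: [0.523, -0.482, 0.476, -0.518]
ft_force: [-10.5, -5.1, 7.6]
grip_width: 0.0006
```

The position has stopped at 0.468 while the force climbs to 12 N or so: that's the hard stop. Backing off and checking.

>>> drive_tool --pt "0 0 -8 0 0 0 0" --pt "0 0 -20 0 0 0 0" --pt "0 0 -40 0 0 0 0" --pt "0 -30 -50 0 0 0 0" --pt "0 -70 -50 0 0 0 0" --pt "20 -110 -50 0 0 0 0" --pt "60 -140 -35 0 0 0 0" --pt "90 -140 -10 0 0 0 0" --pt "90 -140 10 0 0 0 0" --pt "90 -140 10 0 0 0 0"

```text
time: 15.0
position: [0.4928, -0.1005, 0.2602]
tool_rot: [-0.519, 0.478, -0.481, 0.521]
ft_force: [-0.2, 0.3, -0.9]
grip_width: 0.0007
```

```bash
python3 wl.py 13 .014
python3 - <<'E'
from h import *
o=get_obs();print(o["ft_force"])
for c in("top","scene"):
    camera(c)
    for n in("wash_bottle","flask","beaker","timer","marker"):
        for r in mark_of(c,n)[:1]: print(c,n,round(r["conf"],2),at(c,r["location"],0)[:2].round(3))
E
```

```text
15.05 [ 0.4905 -0.0993  0.2595]
seat 0.69 [384.5 107.4] [ 0.5948 -0.001 ]
seat 0.35 [425.9 176.8] [ 0.6557 -0.0712]
stud_front_left 0.86 [346.7  19.7] [0.5404 0.0728]
stud_back_right 0.67 [429.2 178. ] [ 0.6526 -0.07  ]
platform 0.68 [385.9 109.3] [ 0.5967 -0.0028]
hole_front_left 0.88 [346.3  25.9] [0.5423 0.07  ]
latch_knob 0.96 [280.1 101.4] [ 0.4836 -0.0054]
latch_knob 0.61 [385.9 108.9] [ 0.5831 -0.004 ]
[-0.27856346 -0.2601889  -0.00338626]
top wash_bottle 0.73 [0.397 0.257]
top flask 0.68 [ 0.461 -0.247]
top beaker 0.9 [0.48 0.25]
top timer 0.75 [0.39  0.262]
top marker 0.53 [0.425 0.386]
scene wash_bottle 0.57 [ 0.64  -0.248]
scene flask 0.88 [ 0.472 -0.252]
scene beaker 0.77 [0.484 0.248]
scene timer 0.57 [0.392 0.241]
scene marker 0.66 [0.427 0.363]
```

```bash
python3 -c "
from h import *
print(hand_in())"
```

```text
the job is handed in; nothing more can be done
None
```

The platform is seated on all four studs, and the latch is pushed fully in and released. I handed the job in at about 15 s.

**How it was done:**
- **Platform:** I gripped the front rim left of the latch and slid and turned the tray over the stud tips. When the holes met the studs the back dropped, and releasing the rim let the front fall.
- **Latch:** I pushed the knob with the closed fingers to a hard stop (about 12 N), then retracted.

**Last checks:**
- **Seating:** before the latch push, the wrist picture showed all four studs standing through their holes. Afterwards, the detected platform centre was (0.597, -0.003), within about 2 mm of the stud centre.
- **Latch:** the knob's detected position moved about 29 mm, from x = 0.455 to 0.484, which matches the 28 mm travel.
- **Bystanders:** detected positions are unchanged to within about 2 cm, the detector's scatter. One top-view wash bottle reading fell on the timer, so I treated it as a false report; the scene camera has the bottle where it was.

**What failed or disagreed:**
- The first light grip slipped in yaw, and I corrected it with a firmer one.
- The tray's starting turn measured about 0.17 rad relative to the shaker, more than the stated 0.13.
- The picture limit kept me from viewing the final view, so the closing checks are from detections and force only. I did not see the tongue over the rim.

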